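# Restock the wok station's rack in reverse order

## Task

Four seasonings stand in a row on the wooden paddle board; move them all to the steel rack in reverse order, counting from the handle end of each: the one nearest the board's handle goes to the place farthest from the rack's handle, the next one to the next place, and so on. Keep every seasoning upright all the way, and leave each standing free on the floor of the rack, in the middle of its own place.

Things in the scene. Friction and masses are not known exactly. Their poses are not given: they have to be found in the camera images.
- mill: Pepper mill of dark wood, round and slender, 94 mm tall: foot 44 mm across up to 34 mm, waist 34 mm across at 44 to 54 mm, head 42 mm across from 60 to 78 mm, rounding in to a small steel button on top. 140 g. Origin: centre of its underside, z up.
- jar: Squat round lidded jar of white ceramic, 56 mm across and straight-sided up to 54 mm, lid 52 mm across up to 60 mm, small round knob 16 mm across up to 72 mm. All one piece. 250 g. Origin: centre of its underside, z up.
- salt_box: Square salt box of white ceramic, 48 x 48 mm, with a flat pale wooden lid of the same outline, 66 mm tall in all; straight-sided. All one piece. 240 g. Origin: centre of its underside, z up. Sides parallel to its x and y.
- tin: Oblong metal tin with straight sides, 30 mm along its x, 54 mm along its y, 66 mm tall with its lid. All one piece. 130 g. Origin: centre of its underside, z up. At the start its long side runs roughly along the row.
- board: Fixed wooden paddle board, 100 (x) x 350 (y) x 18 mm, with a flat handle 34 mm wide sticking out 75 mm at its +y end. The seasonings stand on it at x = 0, y = -120, -40, 40, 120 mm, in shuffled order, within 4 mm of the middle of their cork pads and 0.15 rad of its yaw; pad tops are 21 mm above the counter. Origin: centre of the underside, z up; +y to the robot's left within 0.12 rad.
- rack: Fixed low steel rack, 92 (x) x 324 (y) mm, dark wire loop handle sticking out 55 mm at its +y end. Floor 20 mm above the counter; thin lips and dividers 12 mm higher part it into 4 empty places 84 (x) x 76 (y) mm, centred at x = 0, y = -120, -40, 40, 120 mm. Origin: centre, at counter height, z up; +y to the robot's left within 0.12 rad. Board and rack lie one beyond the other, either nearer.
- pad_mill: Round cork pad 60 mm across under the pepper mill; glued to the board, 3 mm thick, does not move; it shows as a margin around the foot of its seasoning and marks where that one started. Origin: centre of its underside; axes parallel to the board's.
- pad_jar: Round cork pad 74 mm across under the ceramic jar; glued to the board, 3 mm thick, does not move; it shows as a margin around the foot of its seasoning and marks where that one started. Origin: centre of its underside; axes parallel to the board's.
- pad_box: Square cork pad 66 x 66 mm under the salt box; glued to the board, 3 mm thick, does not move; it shows as a margin around the foot of its seasoning and marks where that one started. Origin: centre of its underside; axes parallel to the board's.
- pad_tin: Oblong cork pad, 46 mm (x) by 70 mm (y), under the tin; glued to the board, 3 mm thick, does not move; it shows as a margin around the foot of its seasoning and marks where that one started. Origin: centre of its underside; axes parallel to the board's.
Mind the look-alikes: they are no part of the job. What is shaped like the salt_box but purple or red is not meant.

How it is judged:
By the outcome, as a careful person would: the job done as asked, in the order asked, and still so for the second after the job is handed in, with the robot touching nothing.
It also fails if it takes over 125 s, if anything falls off the work surface, if the arm or the gripper's body presses on something with over 40 N, if the wrist force passes 120 N, or if a joint passes its speed limit or range.

## Robot

A 7-joint arm with a two-finger parallel gripper is mounted at the origin on the work surface. World frame = base frame: x ahead of the robot, y to its left, z up, the work surface at z = 0. Lengths are in m, angles in rad, forces in N, time in s.
With the tool pointing down it reaches from about 0.4 to 0.85 m from the base axis. Payload 10.4 kg.
Tool frame: the origin (TCP) lies on the mounting face of the last link; the fingertips stand r.tips_ahead ahead of it and the grasp point (between the pads) lies 164 mm ahead of it (r.tips_ahead is the distance from the TCP to the fingertips, in m); z points along the fingers, y is the line along which they close (so a half turn about z gives the same grasp; the last joint's range is limited). The gripper opens to 87 mm and grips with 3 to 60 N. Pads are 19 mm wide; open, the fingers measure 117 mm over their backs; the gripper's body (75 mm by 190 mm) begins 51 mm behind the grasp point.
Start: joints at [1.213, 0.332, -0.065, 1.46, 0.022, 1.35, -0.088], TCP at [0.205, -0.59, 0.405] pointing down, gripper open.
Joint ranges: [-2.6, 2.6], [-0.5, 2.12], [-1.47, 1.34], [0.16, 2.42], [-1.27, 4.41], [0.06, 2.06], [-2.6, 2.6]. Speed limits (rad/s): [2.22, 2.22, 2.79, 2.79, 3.14, 3.14, 3.14].

## Interface

Orientations are given as a unit quaternion [x, y, z, w].
In Python, from bench import telemetry, imaging, job, r gives the robot as it stands.
- The arm moves only by the tool move_arm, never from a script. Its argument "steps" is a list of rows, each an object of numbers: "dx", "dy", "dz": the shift along the tool's x, y, z in cm; "spin": the turn about the tool's z in rad. In form: [{"dx": .., "dy": .., "dz": .., "spin": ..}, ...]. A call has 1 to 12 rows; each row shifts and turns the commanded pose from where the row before left it, along the tool's axes as they then stand; what a row does not reach is not made up. A row lasts 1/10 s, in which the tool goes at most 50 mm and 8.59 degrees, less where a joint would pass 70% of its speed; a pose out of reach is approached as far as the arm can. A call with a gripper value outside its range is refused whole. "claw" is the finger opening in cm, from 0 to 8.7, set as the call begins (left out, the last holds). The fingers move at their own pace and stop on an object; "squeeze" is the grip in N (left out, the last holds). Time passes only in rows, so rows that do not move let the fingers close. It gives the time, the measured TCP pose, the force, the opening and the grip force at its end, in the units of the state.
- telemetry.read_state(): the state, without advancing time (a new reading comes with each control period).
- imaging.camera(name): name is "scene" or "top"; returns a dict with "img" (384x512x3 uint8, red, green, blue), "camera_matrix" (3x3 intrinsics, pixels), "R" (3x3) and "t" (3): a world point X has camera coordinates R X + t. Camera axes: x right, y down, z forward; pixel columns grow to the right and rows downward; lengths in m; the calibration is good to about 2 mm. A picture is of the moment at which its call begins. There is no depth.
- job.close_job(): hands the job in; it is judged then, once.
The state is a dict: "time": time; "joint_positions": joint angles; "joint_vel": joint speeds; "joint_torque": joint torques, N m; "ee_pos": TCP position; "eef_rot": TCP orientation; "ft_force": force on the tool from outside, world axes, zero at the start; "torque": the same for the moment, N m; "width": finger opening in m; "grip_force": force on a finger pad.
Only numpy, scipy, OpenCV 4.12 (cv2) and the standard library are available. Lean on these libraries where they do the work, as an engineer would, in place of code of your own. Each camera call takes 0.05 s, during which the arm holds its last target. There are 200 camera calls.

## Working session

There is one attempt and no reset: what is moved stays moved. The work goes in short steps, Python scripts to look and compute and a tool call to move; the robot and the scene stay as the last step left them, time stands still between calls to the robot, and variables do not carry over. Pictures are saved under pics/ and viewed, at most 14 in all, crops included, and the job is handed in when it is done.

Besides the shell and the picture viewer there is one more tool, called after "Request:" as a command line: name --argument value ..., lists and objects as JSON in quotes. move_arm: Moves the arm, as the interface text tells. Its arguments: {"type":"object","properties":{"steps":{"type":"array","items":{"type":"object","properties":{"dx":{"type":"number"},"dy":{"type":"number"},"dz":{"type":"number"},"spin":{"type":"number"}}}},"claw":{"type":"number"},"squeeze":{"type":"number"}},"required":["steps"]}

```bash
mkdir -p pics; ls; python3 - <<'E'
from bench import telemetry, imaging, job, r
import cv2,pickle
d={}
for n in("scene","top"):
    c=imaging.camera(n);d[n]=c
    cv2.imwrite(f"pics/{n}0.png",cv2.cvtColor(c["img"],cv2.COLOR_RGB2BGR))
    print(n,c["camera_matrix"].tolist(),c["R"].tolist(),c["t"].tolist())
pickle.dump(d,open("cam0.pkl","wb"))
s=telemetry.read_state();print(s,r.tips_ahead)
E
```

```text
pics
scene [[468.3692368103432, 0.0, 252.63160754838026], [0.0, 468.3692368103432, 189.31487122476324], [0.0, 0.0, 1.0]] [[-0.5376200045044516, 0.8431233429860233, -0.010380716194254796], [0.5237704606914926, 0.32428514325518, -0.7877205407826999], [-0.6607792636453229, -0.42893143318721655, -0.6159452819531174]] [0.367206381485358, -0.2888998617182113, 1.22359591053889]
top [[361.7970196517769, 0.0, 262.3614947809511], [0.0, 361.7970196517769, 189.8835674153936], [0.0, 0.0, 1.0]] [[0.018444435631372606, -0.9985190554791946, -0.05118103788687014], [-0.9832586376932789, -0.008833725423386727, -0.18200114476755863], [0.18127949193385817, 0.05368110598787341, -0.9819654192812091]] [-0.03201695903165445, 0.6064659147924091, 0.595168158286181]
{'time': 0.1, 'joint_positions': array([ 1.21341662,  0.33280864, -0.06474435,  1.46082952,  0.02159029,
        1.34991795, -0.08851442]), 'joint_vel': array([-0.00089877, -0.00166315,  0.00010707, -0.00239532, -0.00088274,
        0.00033202, -0.00056963]), 'joint_torque': array([ 2.18508794e-03, -6.24553871e+01,  2.51053594e-02, -3.90718818e+01,
       -6.14535785e-02,  3.67419783e-02,  8.31371426e-05]), 'ee_pos': array([ 0.20534496, -0.59018581,  0.40404677]), 'eef_rot': array([ 9.86019136e-01,  1.66630910e-01, -1.22002332e-04, -6.22338353e-04]), 'ft_force': array([-0.52939305,  0.60218378, -0.24934065]), 'torque': array([0.00213553, 0.02670408, 0.02566477]), 'grip_force': 0.0, 'width': 0.08696804764667242} 0.1822
```

View pics/top0.png

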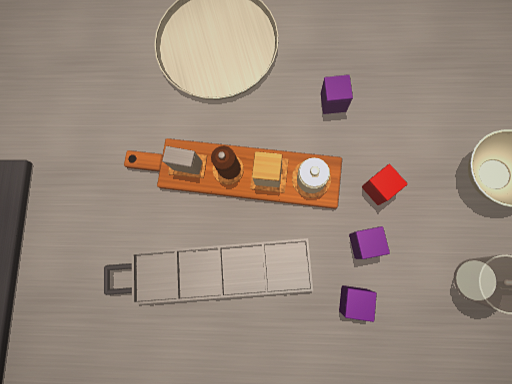

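View pics/scene0.png

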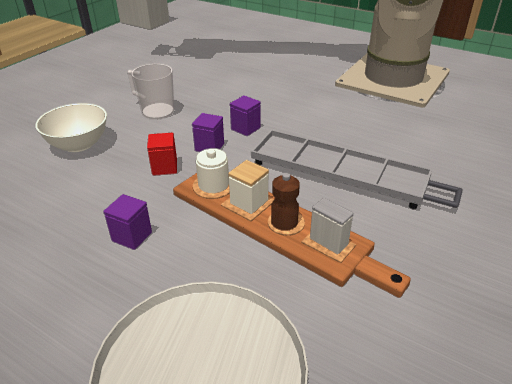

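Top view: board handle on the left (+y) at (130,160). From the handle outwards the row is tin (182,160), mill (225,162), salt box (267,170), jar (314,173). The rack is nearer the robot, handle also left (118,280). So rack targets are tin −120, mill −40, box +40, jar +120.

```bash
cat > h.py <<'E'
import numpy as np, cv2
def ray(c,uv,z):
    uv=np.atleast_2d(np.float64(uv)); K,R,t=[np.asarray(c[k]) for k in("camera_matrix","R","t")]
    d=(R.T@np.linalg.inv(K)@np.c_[uv,np.ones(len(uv))].T).T; o=-R.T@t
    return (o+d*((z-o[2])/d[:,2])[:,None])[:,:2]
def proj(c,X):
    p=c["camera_matrix"]@(c["R"]@np.asarray(X)+c["t"]); return p[:2]/p[2]
def rect(P):
    (cx,cy),(w,h),a=cv2.minAreaRect(P.astype(np.float32)); B=cv2.boxPoints(((cx,cy),(w,h),a))
    e=[B[1]-B[0],B[2]-B[1]]; e=max(e,key=np.linalg.norm); e=e*np.sign(e[1])
    return np.round([cx,cy],4),np.round(sorted((w,h)),4),round(float(np.arctan2(-e[0],e[1])),4) # yaw of +y axis
def big(m):
    cs,_=cv2.findContours(m.astype(np.uint8),cv2.RETR_EXTERNAL,cv2.CHAIN_APPROX_NONE)
    return max(cs,key=cv2.contourArea)[:,0,:]
E
python3 - <<'E'
import pickle;from h import *
d=pickle.load(open("cam0.pkl","rb"));T=d["top"];S=d["scene"]
print("board corners top",rect(ray(T,[(165,139),(341.5,157),(338.5,207.5),(158.5,188)],.018)))
print("rack corners top",rect(ray(T,[(134,254),(308.5,239.5),(312,291.5),(136,303)],.032)))
hsv=cv2.cvtColor(T["img"],cv2.COLOR_RGB2HSV)
for n in((170,200),(166,160)): pass
m=(hsv[...,1]>140)&(hsv[...,0]<22)&(hsv[...,2]>80)
m[:130]=0;m[215:]=0;m[:,:158]=0;m[:,345:]=0
print("board mask",rect(ray(T,big(m),.018)))
tile=cv2.resize(cv2.cvtColor(T["img"],cv2.COLOR_RGB2BGR)[125:310,100:415],None,fx=2.5,fy=2.5,interpolation=cv2.INTER_CUBIC);cv2.imwrite("pics/t1.png",tile)
s=cv2.resize(cv2.cvtColor(S["img"],cv2.COLOR_RGB2BGR)[120:310,160:470],None,fx=2.5,fy=2.5,interpolation=cv2.INTER_CUBIC);cv2.imwrite("pics/s1.png",s)
E
```

```text
board corners top (array([0.648 , 0.0045]), array([0.0989, 0.349 ]), -0.0986)
rack corners top (array([0.46  , 0.0474]), array([0.0907, 0.3201]), 0.0986)
board mask (array([0.6486, 0.01  ]), array([0.0997, 0.3557]), -0.1076)
```

View pics/t1.png

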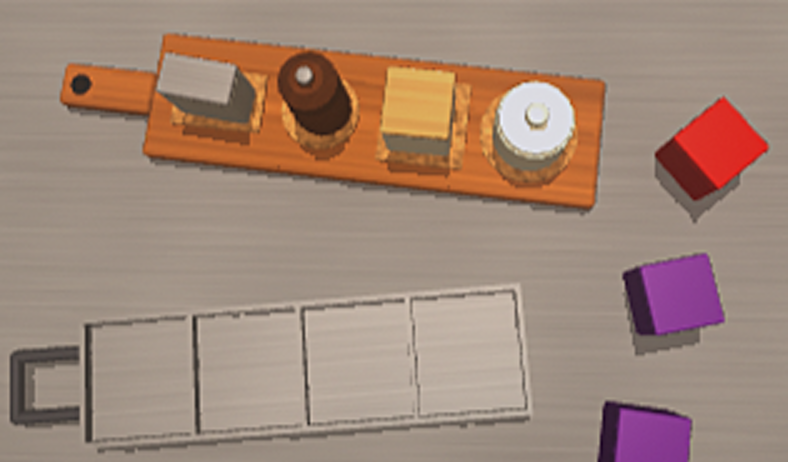

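View pics/s1.png

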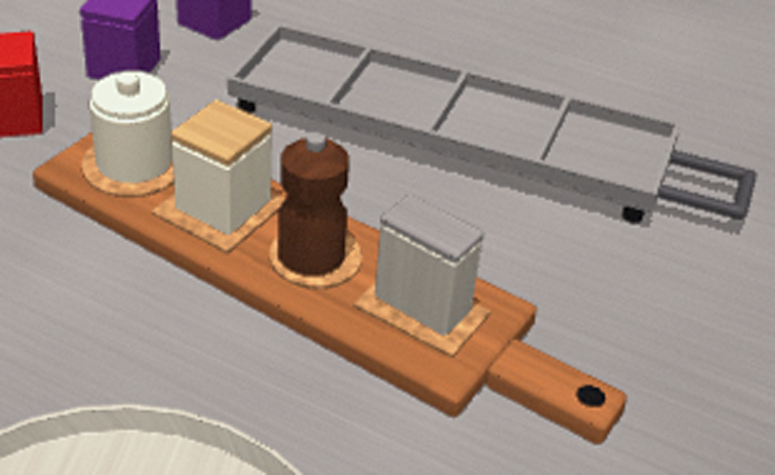

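```bash
cat > m.py <<'E'
import pickle;from h import *
d=pickle.load(open("cam0.pkl","rb"));T=d["top"];S=d["scene"]
t=lambda P:np.array(P)/2.5+(100,125)-.3
s=lambda P:np.array(P)/2.5+(160,120)-.3
print("rack scene",rect(ray(S,s([(281,29),(677,127),(660,187),(229,80)]),.032)))
print("board scene",ray(S,s([(535,312),(458,407),(35,175)]),.018))
print("tin",rect(ray(T,t([(165,55),(237,65),(228,103),(158,92)]),.087)),rect(ray(S,s([(398,198),(482,237),(461,262),(381,224)]),.087)))
print("box",rect(ray(T,t([(388,68),(455,69),(452,134),(383,132)]),.087)),rect(ray(S,s([(220,103),(271,126),(230,161),(174,134)]),.087)))
print("jar",ray(T,t([(537,115)]),.092),ray(S,s([(128,81)]),.090))
print("mill",ray(T,t([(304,74)]),.114),ray(S,s([(316,138)]),.114))
def fr(c,yaw,y): return np.round(np.array(c)+y*np.array([-np.sin(yaw),np.cos(yaw)]),4)
for y in(120,40,-40,-120): print(y,"board",fr((.648,.0045),-.0986,y/1e3),"rack",fr((.46,.0474),.0986,y/1e3))
E
python3 m.py
```

```text
rack scene (array([0.4616, 0.0507]), array([0.0859, 0.3219]), 0.1326)
board scene [[ 0.62621813  0.18459962]
 [ 0.7210042   0.17549495]
 [ 0.68290088 -0.166273  ]]
tin (array([0.6597, 0.1233]), array([0.028 , 0.0524]), -0.1374) (array([0.6659, 0.1245]), array([0.0264, 0.0581]), -0.1087)
box (array([ 0.645 , -0.0333]), array([0.0462, 0.048 ]), -0.0224) (array([ 0.6466, -0.0283]), array([0.0454, 0.0463]), -0.1111)
jar [[ 0.63387435 -0.11363339]] [[ 0.63607966 -0.11297782]]
mill [[0.65576159 0.04290274]] [[0.65509487 0.04309407]]
120 board [0.6598 0.1239] rack [0.4482 0.1668]
40 board [0.6519 0.0443] rack [0.4561 0.0872]
-40 board [ 0.6441 -0.0353] rack [0.4639 0.0076]
-120 board [ 0.6362 -0.1149] rack [ 0.4718 -0.072 ]
```

```bash
cat >> h.py <<'E'
B=(np.array([.648,.0045]),-.0986); K=(np.array([.4605,.048]),.1)
def pt(f,y): return f[0]+y*np.array([-np.sin(f[1]),np.cos(f[1])])
def go(xy,z,yaw,dz=None):
    "tool shifts (cm) and spin to bring grasp point to xy,z with tool x along yaw's +y; shifts are for the heading after the spin"
    from bench import telemetry
    s=telemetry.read_state(); x,y,zz,w=s["eef_rot"]; h=2*np.arctan2(y,x); th=np.pi/2+yaw
    d=np.array(xy)-s["ee_pos"][:2]
    f=lambda a:np.round([d@[np.cos(a),np.sin(a)]*100,d@[np.sin(a),-np.cos(a)]*100],2)
    print("spin",round((h-th+np.pi)%(2*np.pi)-np.pi,4)*1,"dx,dy after spin",f(th),"now",f(h),"dz",round((s["ee_pos"][2]-.164-z)*100,2),"t",s["time"],"F",np.round(s["ft_force"],1))
E
python3 -c "
from h import *
go((.661,.1238),.20,B[1])"
```

```text
spin -1.1374 dx,dy after spin [75.54 38.32] now [ 66.5  -52.46] dz 4.0 t 0.1 F [-0.5  0.6 -0.2]
```

Request:
move_arm --steps '[{"spin":-0.142},{"spin":-0.142},{"spin":-0.142},{"spin":-0.142},{"spin":-0.142},{"spin":-0.142},{"spin":-0.142},{"spin":-0.142},{}]' --claw 8.7

```text
$.steps[0]: bad value
```

Request:
move_arm --steps '[{"dx":0,"dy":0,"dz":0,"spin":-0.142},{"dx":0,"dy":0,"dz":0,"spin":-0.142},{"dx":0,"dy":0,"dz":0,"spin":-0.142},{"dx":0,"dy":0,"dz":0,"spin":-0.142},{"dx":0,"dy":0,"dz":0,"spin":-0.142},{"dx":0,"dy":0,"dz":0,"spin":-0.142},{"dx":0,"dy":0,"dz":0,"spin":-0.142},{"dx":0,"dy":0,"dz":0,"spin":-0.142},{"dx":0,"dy":0,"dz":0,"spin":0}]' --claw 8.7

```text
time: 1.0
ee_pos: [0.2052, -0.5903, 0.4043]
eef_rot: [0.741, 0.672, 0.0, -0.0]
ft_force: [0.5, 0.2, -0.4]
width: 0.0867
grip_force: 0.0
```

Request:
move_arm --steps '[{"dx":3.8,"dy":1.9,"dz":0,"spin":0},{"dx":3.8,"dy":1.9,"dz":0,"spin":0},{"dx":3.8,"dy":1.9,"dz":0,"spin":0},{"dx":3.8,"dy":1.9,"dz":0,"spin":0},{"dx":3.8,"dy":1.9,"dz":0,"spin":0},{"dx":3.8,"dy":1.9,"dz":0,"spin":0},{"dx":3.8,"dy":1.9,"dz":0,"spin":0},{"dx":3.8,"dy":1.9,"dz":0,"spin":0},{"dx":3.8,"dy":1.9,"dz":0,"spin":0},{"dx":3.8,"dy":1.9,"dz":0,"spin":0},{"dx":3.8,"dy":1.9,"dz":0,"spin":0},{"dx":0,"dy":0,"dz":0,"spin":0}]'

```text
time: 2.2
ee_pos: [0.4575, -0.1897, 0.405]
eef_rot: [0.74, 0.672, 0.001, -0.0]
ft_force: [0.0, -0.1, 1.1]
width: 0.0869
grip_force: 0.0
```

```bash
python3 -c "
from h import *
go((.661,.1238),.061,B[1])"
```

```text
spin 0.0024 dx,dy after spin [33.2  17.17] now [33.16 17.25] dz 18.0 t 2.2 F [ 0.  -0.1  1.1]
```

Request:
move_arm --steps '[{"dx":3.7,"dy":1.9,"dz":0,"spin":0},{"dx":3.7,"dy":1.9,"dz":0,"spin":0},{"dx":3.7,"dy":1.9,"dz":0,"spin":0},{"dx":3.7,"dy":1.9,"dz":0,"spin":0},{"dx":3.7,"dy":1.9,"dz":0,"spin":0},{"dx":3.7,"dy":1.9,"dz":0,"spin":0},{"dx":3.7,"dy":1.9,"dz":0,"spin":0},{"dx":3.7,"dy":1.9,"dz":0,"spin":0},{"dx":3.6,"dy":2.0,"dz":0,"spin":0},{"dx":0,"dy":0,"dz":3,"spin":0},{"dx":0,"dy":0,"dz":3,"spin":0},{"dx":0,"dy":0,"dz":0,"spin":0}]'

```text
time: 3.4
ee_pos: [0.6586, 0.1171, 0.3399]
eef_rot: [0.743, 0.67, -0.003, -0.002]
ft_force: [-0.1, -0.8, 0.4]
width: 0.0869
grip_force: 0.0
```

```bash
python3 -c "
from h import *
go((.661,.1238),.061,B[1])"
```

```text
spin -0.0046 dx,dy after spin [0.69 0.18] now [0.69 0.17] dz 11.49 t 3.4 F [-0.1 -0.8  0.4]
```

Request:
move_arm --steps '[{"dx":0.5,"dy":0.2,"dz":2,"spin":0},{"dx":0,"dy":0,"dz":2,"spin":0},{"dx":0,"dy":0,"dz":2,"spin":0},{"dx":0,"dy":0,"dz":2,"spin":0},{"dx":0,"dy":0,"dz":2,"spin":0},{"dx":0,"dy":0,"dz":1.5,"spin":0},{"dx":0,"dy":0,"dz":0,"spin":0},{"dx":0,"dy":0,"dz":0,"spin":0},{"dx":0,"dy":0,"dz":0,"spin":0}]'

```text
time: 4.3
ee_pos: [0.6623, 0.1228, 0.2313]
eef_rot: [0.742, 0.671, 0.001, 0.001]
ft_force: [-0.5, 0.8, 0.4]
width: 0.0871
grip_force: 0.0
```

```bash
python3 -c "
from h import *
go((.661,.1238),.061,B[1])"
```

```text
spin -0.002 dx,dy after spin [ 0.09 -0.14] now [ 0.08 -0.14] dz 0.63 t 4.3 F [-0.5  0.8  0.4]
```

Request:
move_arm --steps '[{"dx":0,"dy":0,"dz":0.6,"spin":0},{"dx":0,"dy":0,"dz":0,"spin":0},{"dx":0,"dy":0,"dz":0,"spin":0},{"dx":0,"dy":0,"dz":0,"spin":0},{"dx":0,"dy":0,"dz":0,"spin":0}]'

```text
time: 4.8
ee_pos: [0.6619, 0.1227, 0.2239]
eef_rot: [0.742, 0.671, 0.0, 0.0]
ft_force: [0.3, 0.7, -0.6]
width: 0.0868
grip_force: 0.0
```

Request:
move_arm --steps '[{"dx":0,"dy":0,"dz":0,"spin":0},{"dx":0,"dy":0,"dz":0,"spin":0},{"dx":0,"dy":0,"dz":0,"spin":0},{"dx":0,"dy":0,"dz":0,"spin":0},{"dx":0,"dy":0,"dz":0,"spin":0},{"dx":0,"dy":0,"dz":0,"spin":0},{"dx":0,"dy":0,"dz":0,"spin":0},{"dx":0,"dy":0,"dz":0,"spin":0},{"dx":0,"dy":0,"dz":0,"spin":0},{"dx":0,"dy":0,"dz":0,"spin":0}]' --claw 2 --squeeze 20

```text
time: 5.8
ee_pos: [0.6618, 0.1227, 0.2237]
eef_rot: [0.742, 0.671, -0.0, 0.0]
ft_force: [-0.6, -0.2, 0.5]
width: 0.0304
grip_force: 19.5
```

Request:
move_arm --steps '[{"dx":0,"dy":0,"dz":-1,"spin":0},{"dx":0,"dy":0,"dz":-2,"spin":0},{"dx":0,"dy":0,"dz":-3,"spin":0},{"dx":0,"dy":0,"dz":-3,"spin":0},{"dx":0,"dy":0,"dz":-2,"spin":0},{"dx":0,"dy":0,"dz":0,"spin":-0.1},{"dx":0,"dy":0,"dz":0,"spin":-0.1},{"dx":0,"dy":0,"dz":0,"spin":0}]'

```text
time: 6.6
ee_pos: [0.6618, 0.1226, 0.3344]
eef_rot: [0.67, 0.742, 0.0, 0.0]
ft_force: [-0.7, -0.7, -1.4]
width: 0.0301
grip_force: 19.5
```

```bash
python3 - <<'E'
from h import *
from bench import imaging
go(pt(K,-.12),.061,K[1])
for n in("scene","top"):
    c=imaging.camera(n); cv2.imwrite(f"pics/{n}2.png",cv2.cvtColor(c["img"],cv2.COLOR_RGB2BGR))
E
```

```text
spin 0.0016 dx,dy after spin [-17.42 -20.78] now [-17.38 -20.81] dz 10.94 t 6.6 F [-0.7 -0.7 -1.4]
```

View pics/scene2.png

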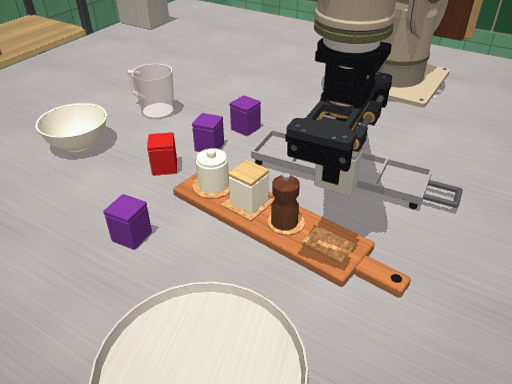

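The tin is held upright in the gripper (about 337,175), and its bare pad shows at (332,243).

Request:
move_arm --steps '[{"dx":-1.74,"dy":-2.08,"dz":0,"spin":0},{"dx":-1.74,"dy":-2.08,"dz":0,"spin":0},{"dx":-1.74,"dy":-2.08,"dz":0,"spin":0},{"dx":-1.74,"dy":-2.08,"dz":0,"spin":0},{"dx":-1.74,"dy":-2.08,"dz":0,"spin":0},{"dx":-1.74,"dy":-2.08,"dz":0,"spin":0},{"dx":-1.74,"dy":-2.08,"dz":0,"spin":0},{"dx":-1.74,"dy":-2.08,"dz":0,"spin":0},{"dx":-1.74,"dy":-2.08,"dz":0,"spin":0},{"dx":-1.74,"dy":-2.08,"dz":0,"spin":0},{"dx":0,"dy":0,"dz":2,"spin":0},{"dx":0,"dy":0,"dz":2,"spin":0}]'

```text
time: 7.9
ee_pos: [0.472, -0.072, 0.2941]
eef_rot: [0.673, 0.74, 0.0, 0.001]
ft_force: [0.2, 0.2, -1.3]
width: 0.0307
grip_force: 19.5
```

Request:
move_arm --steps '[{"dx":0,"dy":0,"dz":2,"spin":0},{"dx":0,"dy":0,"dz":1,"spin":0},{"dx":0,"dy":0,"dz":1,"spin":0},{"dx":0,"dy":0,"dz":0,"spin":0},{"dx":0,"dy":0,"dz":0,"spin":0},{"dx":0,"dy":0,"dz":0,"spin":0}]'

```text
time: 8.5
ee_pos: [0.4726, -0.0712, 0.2545]
eef_rot: [0.671, 0.741, 0.0, 0.001]
ft_force: [0.3, -0.5, -0.7]
width: 0.0304
grip_force: 19.5
```

```bash
python3 - <<'E'
from h import *
from bench import imaging
go(pt(K,-.12),.0587,K[1])
c=imaging.camera("scene"); cv2.imwrite("pics/s3.png",cv2.resize(cv2.cvtColor(c["img"],cv2.COLOR_RGB2BGR)[90:250,220:480],None,fx=3,fy=3,interpolation=cv2.INTER_CUBIC))
E
```

```text
spin -0.0003 dx,dy after spin [-0.02 -0.02] now [-0.02 -0.02] dz 3.18 t 8.5 F [ 0.3 -0.5 -0.7]
```

View pics/s3.png

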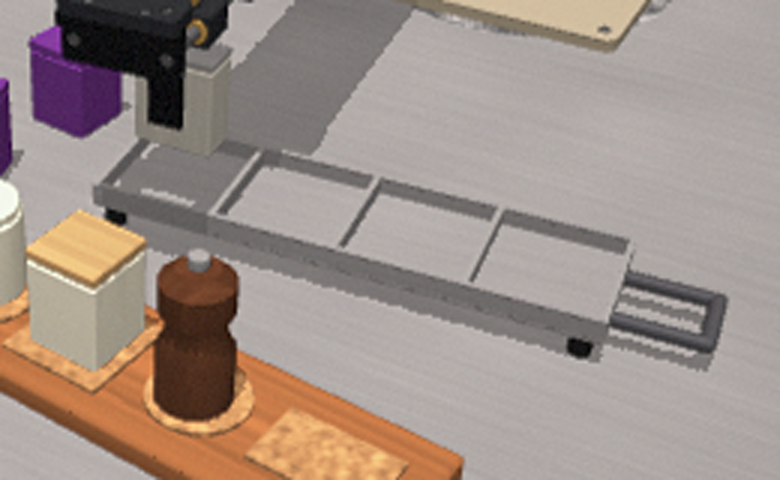

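The tin is over the farthest place from the rack handle (crop ~185,120), upright, with the place's walls clear of it.

Request:
move_arm --steps '[{"dx":0,"dy":0,"dz":1,"spin":0},{"dx":0,"dy":0,"dz":1,"spin":0},{"dx":0,"dy":0,"dz":0.8,"spin":0},{"dx":0,"dy":0,"dz":0,"spin":0},{"dx":0,"dy":0,"dz":0.1,"spin":0},{"dx":0,"dy":0,"dz":0.1,"spin":0},{"dx":0,"dy":0,"dz":0,"spin":0},{"dx":0,"dy":0,"dz":0,"spin":0}]'

```text
time: 9.35
ee_pos: [0.4723, -0.0712, 0.2239]
eef_rot: [0.671, 0.742, 0.0, 0.0]
ft_force: [0.0, -0.2, -0.6]
width: 0.0304
grip_force: 19.5
```

Request:
move_arm --steps '[{"dx":0,"dy":0,"dz":0.1,"spin":0},{"dx":0,"dy":0,"dz":0,"spin":0},{"dx":0,"dy":0,"dz":0,"spin":0}]'

```text
time: 9.65
ee_pos: [0.4722, -0.0712, 0.2228]
eef_rot: [0.671, 0.742, -0.0, 0.0]
ft_force: [-0.2, 0.3, -0.3]
width: 0.0298
grip_force: 19.5
```

Request:
move_arm --steps '[{"dx":0,"dy":0,"dz":0,"spin":0},{"dx":0,"dy":0,"dz":0,"spin":0},{"dx":0,"dy":0,"dz":0,"spin":0},{"dx":0,"dy":0,"dz":0,"spin":0},{"dx":0,"dy":0,"dz":0,"spin":0},{"dx":0,"dy":0,"dz":-2,"spin":0},{"dx":0,"dy":0,"dz":-3,"spin":0},{"dx":0,"dy":0,"dz":-4,"spin":0},{"dx":0,"dy":0,"dz":-4,"spin":0},{"dx":0,"dy":0,"dz":0,"spin":0.1},{"dx":0,"dy":0,"dz":0,"spin":0.1},{"dx":0,"dy":0,"dz":0,"spin":0}]' --claw 8.7

```text
time: 10.85
ee_pos: [0.4722, -0.0712, 0.353]
eef_rot: [0.742, 0.67, 0.0, 0.0]
ft_force: [-0.1, 0.3, -0.1]
width: 0.087
grip_force: 0.0
```

```bash
python3 -c "
from h import *
go((.6555,.043),.090,B[1])"
```

```text
spin -0.003 dx,dy after spin [13.17 17.11] now [13.22 17.07] dz 9.9 t 10.85 F [-0.1  0.3 -0.1]
```

Request:
move_arm --steps '[{"dx":1.65,"dy":2.14,"dz":0,"spin":0},{"dx":1.65,"dy":2.14,"dz":0,"spin":0},{"dx":1.65,"dy":2.14,"dz":0,"spin":0},{"dx":1.65,"dy":2.14,"dz":0,"spin":0},{"dx":1.65,"dy":2.14,"dz":0,"spin":0},{"dx":1.65,"dy":2.14,"dz":0,"spin":0},{"dx":1.65,"dy":2.14,"dz":0,"spin":0},{"dx":1.65,"dy":2.1,"dz":0,"spin":0},{"dx":0,"dy":0,"dz":2,"spin":0},{"dx":0,"dy":0,"dz":1,"spin":0},{"dx":0,"dy":0,"dz":0,"spin":0},{"dx":0,"dy":0,"dz":0,"spin":0}]'

```text
time: 12.05
ee_pos: [0.6552, 0.0425, 0.3229]
eef_rot: [0.741, 0.671, -0.0, 0.0]
ft_force: [0.4, -0.2, 0.5]
width: 0.0867
grip_force: 0.0
```

```bash
python3 - <<'E'
from h import *
from bench import imaging
go((.6555,.043),.090,B[1])
c=imaging.camera("scene"); cv2.imwrite("pics/s4.png",cv2.resize(cv2.cvtColor(c["img"],cv2.COLOR_RGB2BGR)[110:250,220:480],None,fx=3,fy=3,interpolation=cv2.INTER_CUBIC))
c=imaging.camera("top"); cv2.imwrite("pics/t4.png",cv2.resize(cv2.cvtColor(c["img"],cv2.COLOR_RGB2BGR)[130:310,120:350],None,fx=3,fy=3,interpolation=cv2.INTER_CUBIC))
E
```

```text
spin -0.001 dx,dy after spin [0.05 0.03] now [0.05 0.03] dz 6.89 t 12.05 F [ 0.4 -0.2  0.5]
```

View pics/s4.png

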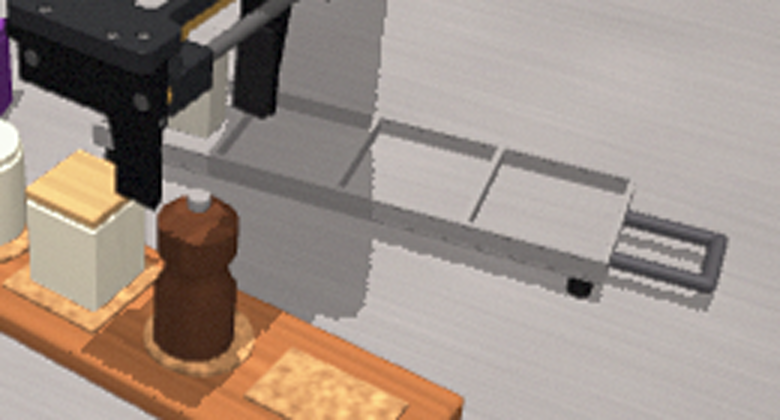

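View pics/t4.png

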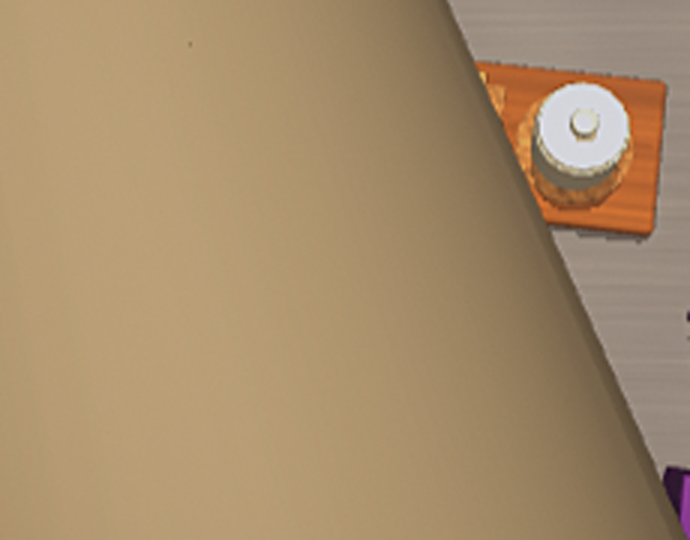

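Top view is hidden by the arm. In the scene crop the tin stands in its place (200,110), and the open fingers straddle the mill (198,200), clear of the salt box.

Request:
move_arm --steps '[{"dx":0,"dy":0,"dz":2,"spin":0},{"dx":0,"dy":0,"dz":2,"spin":0},{"dx":0,"dy":0,"dz":2,"spin":0},{"dx":0,"dy":0,"dz":0.9,"spin":0},{"dx":0,"dy":0,"dz":0,"spin":0},{"dx":0,"dy":0,"dz":0,"spin":0},{"dx":0,"dy":0,"dz":0,"spin":0}]'

```text
time: 12.85
ee_pos: [0.6558, 0.0432, 0.2552]
eef_rot: [0.742, 0.671, 0.001, 0.001]
ft_force: [0.4, 0.3, 0.3]
width: 0.0868
grip_force: 0.0
```

Request:
move_arm --steps '[{"dx":0,"dy":0,"dz":0,"spin":0},{"dx":0,"dy":0,"dz":0,"spin":0},{"dx":0,"dy":0,"dz":0,"spin":0},{"dx":0,"dy":0,"dz":0,"spin":0},{"dx":0,"dy":0,"dz":0,"spin":0},{"dx":0,"dy":0,"dz":0,"spin":0},{"dx":0,"dy":0,"dz":0,"spin":0},{"dx":0,"dy":0,"dz":0,"spin":0},{"dx":0,"dy":0,"dz":0,"spin":0},{"dx":0,"dy":0,"dz":0,"spin":0}]' --claw 3 --squeeze 20

```text
time: 13.85
ee_pos: [0.6553, 0.0431, 0.2537]
eef_rot: [0.742, 0.671, -0.0, 0.0]
ft_force: [-1.2, 0.0, -0.2]
width: 0.0415
grip_force: 20.0
```

Request:
move_arm --steps '[{"dx":0,"dy":0,"dz":-1,"spin":0},{"dx":0,"dy":0,"dz":-2,"spin":0},{"dx":0,"dy":0,"dz":-3,"spin":0},{"dx":0,"dy":0,"dz":-2,"spin":0},{"dx":0,"dy":0,"dz":0,"spin":-0.1},{"dx":0,"dy":0,"dz":0,"spin":-0.1},{"dx":0,"dy":0,"dz":0,"spin":0}]'

```text
time: 14.55
ee_pos: [0.6554, 0.043, 0.3344]
eef_rot: [0.67, 0.742, 0.0, 0.0]
ft_force: [-0.2, 0.0, -1.0]
width: 0.0411
grip_force: 20.0
```

```bash
python3 -c "
from h import *
go(pt(K,-.04),.0887,K[1])"
```

```text
spin 0.0015 dx,dy after spin [ -1.56 -19.34] now [ -1.53 -19.34] dz 8.17 t 14.55 F [-0.2  0.  -1. ]
```

Request:
move_arm --steps '[{"dx":-0.19,"dy":-2.42,"dz":0,"spin":0},{"dx":-0.19,"dy":-2.42,"dz":0,"spin":0},{"dx":-0.19,"dy":-2.42,"dz":0,"spin":0},{"dx":-0.19,"dy":-2.42,"dz":0,"spin":0},{"dx":-0.19,"dy":-2.42,"dz":0,"spin":0},{"dx":-0.19,"dy":-2.42,"dz":0,"spin":0},{"dx":-0.19,"dy":-2.42,"dz":0,"spin":0},{"dx":-0.2,"dy":-2.4,"dz":0,"spin":0},{"dx":0,"dy":0,"dz":2,"spin":0},{"dx":0,"dy":0,"dz":2,"spin":0},{"dx":0,"dy":0,"dz":0,"spin":0},{"dx":0,"dy":0,"dz":0,"spin":0}]'

```text
time: 15.75
ee_pos: [0.4646, 0.0088, 0.2943]
eef_rot: [0.671, 0.741, 0.0, -0.0]
ft_force: [0.1, 0.3, 0.6]
width: 0.0415
grip_force: 20.0
```

```bash
python3 -c "
from h import *
go(pt(K,-.04),.0887,K[1])"
```

```text
spin -0.0012 dx,dy after spin [-0.06 -0.02] now [-0.06 -0.02] dz 4.16 t 15.75 F [0.1 0.3 0.6]
```

Request:
move_arm --steps '[{"dx":-0.05,"dy":0,"dz":1.5,"spin":0},{"dx":0,"dy":0,"dz":1.5,"spin":0},{"dx":0,"dy":0,"dz":0.8,"spin":0},{"dx":0,"dy":0,"dz":0.1,"spin":0},{"dx":0,"dy":0,"dz":0.1,"spin":0},{"dx":0,"dy":0,"dz":0,"spin":0},{"dx":0,"dy":0,"dz":0,"spin":0},{"dx":0,"dy":0,"dz":0,"spin":0}]'

```text
time: 16.55
ee_pos: [0.4647, 0.008, 0.2541]
eef_rot: [0.671, 0.742, 0.0, 0.0]
ft_force: [0.0, 0.7, -1.0]
width: 0.0414
grip_force: 20.0
```

Request:
move_arm --steps '[{"dx":0,"dy":0,"dz":0.1,"spin":0},{"dx":0,"dy":0,"dz":0,"spin":0},{"dx":0,"dy":0,"dz":0,"spin":0}]'

```text
time: 16.85
ee_pos: [0.4645, 0.008, 0.2527]
eef_rot: [0.671, 0.742, -0.0, 0.0]
ft_force: [0.3, 0.0, -1.5]
width: 0.0414
grip_force: 20.0
```

Request:
move_arm --steps '[{"dx":0,"dy":0,"dz":0.05,"spin":0},{"dx":0,"dy":0,"dz":0,"spin":0},{"dx":0,"dy":0,"dz":0,"spin":0}]'

```text
time: 17.15
ee_pos: [0.4646, 0.0081, 0.2525]
eef_rot: [0.671, 0.742, -0.0, 0.0]
ft_force: [-2.9, 0.3, 5.2]
width: 0.0411
grip_force: 20.0
```

Request:
move_arm --steps '[{"dx":0,"dy":0,"dz":0,"spin":0},{"dx":0,"dy":0,"dz":0,"spin":0},{"dx":0,"dy":0,"dz":0,"spin":0},{"dx":0,"dy":0,"dz":0,"spin":0},{"dx":0,"dy":0,"dz":0,"spin":0},{"dx":0,"dy":0,"dz":-2,"spin":0},{"dx":0,"dy":0,"dz":-4,"spin":0},{"dx":0,"dy":0,"dz":-4,"spin":0},{"dx":0,"dy":0,"dz":0,"spin":0.1},{"dx":0,"dy":0,"dz":0,"spin":0.1},{"dx":0,"dy":0,"dz":0,"spin":0}]' --claw 8.7

```text
time: 18.25
ee_pos: [0.4645, 0.008, 0.3524]
eef_rot: [0.742, 0.67, 0.0, 0.0]
ft_force: [-0.6, 0.3, -0.1]
width: 0.0871
grip_force: 0.0
```

```bash
python3 -c "
from h import *
go((.6452,-.032),.061,B[1])"
```

```text
spin -0.0031 dx,dy after spin [-2.21 18.38] now [-2.15 18.38] dz 12.74 t 18.25 F [-0.6  0.3 -0.1]
```

Request:
move_arm --steps '[{"dx":-0.27,"dy":2.3,"dz":0,"spin":0},{"dx":-0.27,"dy":2.3,"dz":0,"spin":0},{"dx":-0.27,"dy":2.3,"dz":0,"spin":0},{"dx":-0.27,"dy":2.3,"dz":0,"spin":0},{"dx":-0.27,"dy":2.3,"dz":0,"spin":0},{"dx":-0.27,"dy":2.3,"dz":0,"spin":0},{"dx":-0.27,"dy":2.3,"dz":0,"spin":0},{"dx":-0.27,"dy":2.28,"dz":0,"spin":0},{"dx":0,"dy":0,"dz":2,"spin":0},{"dx":0,"dy":0,"dz":2,"spin":0},{"dx":0,"dy":0,"dz":0,"spin":0},{"dx":0,"dy":0,"dz":0,"spin":0}]'

```text
time: 19.45
ee_pos: [0.6452, -0.0318, 0.3122]
eef_rot: [0.741, 0.672, -0.0, -0.0]
ft_force: [-1.2, -0.1, -0.6]
width: 0.087
grip_force: 0.0
```

```bash
python3 - <<'E'
from h import *
from bench import imaging
go((.6452,-.032),.061,B[1])
c=imaging.camera("scene"); cv2.imwrite("pics/s5.png",cv2.resize(cv2.cvtColor(c["img"],cv2.COLOR_RGB2BGR)[90:250,170:430],None,fx=3,fy=3,interpolation=cv2.INTER_CUBIC))
E
```

```text
spin 0.0004 dx,dy after spin [-0.02  0.  ] now [-0.02  0.  ] dz 8.72 t 19.45 F [-1.2 -0.1 -0.6]
```

View pics/s5.png

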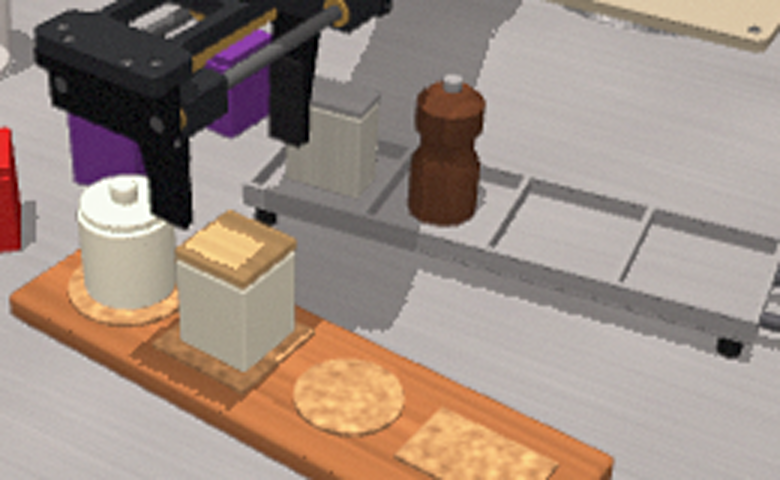

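Tin (335,150) and mill (445,150) stand upright in their places; the fingers straddle the salt box (237,290).

Request:
move_arm --steps '[{"dx":0,"dy":0,"dz":2,"spin":0},{"dx":0,"dy":0,"dz":2,"spin":0},{"dx":0,"dy":0,"dz":2,"spin":0},{"dx":0,"dy":0,"dz":2,"spin":0},{"dx":0,"dy":0,"dz":0.7,"spin":0},{"dx":0,"dy":0,"dz":0,"spin":0},{"dx":0,"dy":0,"dz":0,"spin":0},{"dx":0,"dy":0,"dz":0,"spin":0}]'

```text
time: 20.3
ee_pos: [0.6457, -0.0317, 0.2268]
eef_rot: [0.742, 0.671, 0.001, 0.001]
ft_force: [-0.4, -0.0, -0.1]
width: 0.0868
grip_force: 0.0
```

Request:
move_arm --steps '[{"dx":0,"dy":0,"dz":0,"spin":0},{"dx":0,"dy":0,"dz":0,"spin":0},{"dx":0,"dy":0,"dz":0,"spin":0},{"dx":0,"dy":0,"dz":0,"spin":0},{"dx":0,"dy":0,"dz":0,"spin":0},{"dx":0,"dy":0,"dz":0,"spin":0},{"dx":0,"dy":0,"dz":0,"spin":0},{"dx":0,"dy":0,"dz":0,"spin":0},{"dx":0,"dy":0,"dz":0,"spin":0},{"dx":0,"dy":0,"dz":0,"spin":0}]' --claw 3.5 --squeeze 25

```text
time: 21.3
ee_pos: [0.6452, -0.0317, 0.2252]
eef_rot: [0.742, 0.671, -0.0, -0.0]
ft_force: [-1.9, -0.1, 1.4]
width: 0.0482
grip_force: 25.0
```

Request:
move_arm --steps '[{"dx":0,"dy":0,"dz":-1,"spin":0},{"dx":0,"dy":0,"dz":-2,"spin":0},{"dx":0,"dy":0,"dz":-3,"spin":0},{"dx":0,"dy":0,"dz":-4,"spin":0},{"dx":0,"dy":0,"dz":-1,"spin":0},{"dx":0,"dy":0,"dz":0,"spin":-0.1},{"dx":0,"dy":0,"dz":0,"spin":-0.1},{"dx":0,"dy":0,"dz":0,"spin":0}]'

```text
time: 22.1
ee_pos: [0.6452, -0.032, 0.3351]
eef_rot: [0.67, 0.742, -0.0, -0.0]
ft_force: [0.4, -0.2, -3.2]
width: 0.0477
grip_force: 25.0
```

```bash
python3 -c "
from h import *
go(pt(K,.04),.0587,K[1])"
```

```text
spin 0.0014 dx,dy after spin [ 13.81 -17.58] now [ 13.83 -17.56] dz 11.24 t 22.1 F [ 0.4 -0.2 -3.2]
```

Request:
move_arm --steps '[{"dx":1.73,"dy":-2.2,"dz":0,"spin":0},{"dx":1.73,"dy":-2.2,"dz":0,"spin":0},{"dx":1.73,"dy":-2.2,"dz":0,"spin":0},{"dx":1.73,"dy":-2.2,"dz":0,"spin":0},{"dx":1.73,"dy":-2.2,"dz":0,"spin":0},{"dx":1.73,"dy":-2.2,"dz":0,"spin":0},{"dx":1.73,"dy":-2.2,"dz":0,"spin":0},{"dx":1.7,"dy":-2.18,"dz":0,"spin":0},{"dx":0,"dy":0,"dz":0,"spin":0},{"dx":0,"dy":0,"dz":2,"spin":0},{"dx":0,"dy":0,"dz":2,"spin":0},{"dx":0,"dy":0,"dz":2,"spin":0}]'

```text
time: 23.3
ee_pos: [0.4569, 0.0877, 0.2747]
eef_rot: [0.672, 0.74, 0.0, 0.0]
ft_force: [0.4, -0.1, -2.5]
width: 0.0477
grip_force: 25.0
```

Request:
move_arm --steps '[{"dx":0,"dy":0,"dz":1,"spin":0},{"dx":0,"dy":0,"dz":0,"spin":0},{"dx":0,"dy":0,"dz":0,"spin":0},{"dx":0,"dy":0,"dz":0,"spin":0}]'

```text
time: 23.7
ee_pos: [0.457, 0.0882, 0.2662]
eef_rot: [0.671, 0.741, 0.0, 0.001]
ft_force: [0.4, 0.5, -2.8]
width: 0.0482
grip_force: 25.0
```

```bash
python3 -c "
from h import *
go(pt(K,.04),.0602,K[1])"
```

```text
spin -0.0005 dx,dy after spin [-0.03 -0.05] now [-0.03 -0.05] dz 4.2 t 23.7 F [ 0.4  0.5 -2.8]
```

Request:
move_arm --steps '[{"dx":0,"dy":0,"dz":1.5,"spin":0},{"dx":0,"dy":0,"dz":1.5,"spin":0},{"dx":0,"dy":0,"dz":0.7,"spin":0},{"dx":0,"dy":0,"dz":0.2,"spin":0},{"dx":0,"dy":0,"dz":0.1,"spin":0},{"dx":0,"dy":0,"dz":0,"spin":0},{"dx":0,"dy":0,"dz":0,"spin":0},{"dx":0,"dy":0,"dz":0,"spin":0}]'

```text
time: 24.5
ee_pos: [0.4567, 0.0881, 0.2256]
eef_rot: [0.671, 0.742, 0.0, 0.0]
ft_force: [-0.5, 0.3, -2.6]
width: 0.048
grip_force: 25.0
```

Request:
move_arm --steps '[{"dx":0,"dy":0,"dz":0.1,"spin":0},{"dx":0,"dy":0,"dz":0.05,"spin":0},{"dx":0,"dy":0,"dz":0,"spin":0},{"dx":0,"dy":0,"dz":0,"spin":0}]'

```text
time: 24.9
ee_pos: [0.4567, 0.0881, 0.2241]
eef_rot: [0.671, 0.742, -0.0, 0.0]
ft_force: [-2.2, -1.4, 5.1]
width: 0.0478
grip_force: 25.0
```

Contact with the floor. Release and go for the jar.

Request:
move_arm --steps '[{"dx":0,"dy":0,"dz":0,"spin":0},{"dx":0,"dy":0,"dz":0,"spin":0},{"dx":0,"dy":0,"dz":0,"spin":0},{"dx":0,"dy":0,"dz":0,"spin":0},{"dx":0,"dy":0,"dz":0,"spin":0},{"dx":0,"dy":0,"dz":-2,"spin":0},{"dx":0,"dy":0,"dz":-3,"spin":0},{"dx":0,"dy":0,"dz":-4,"spin":0},{"dx":0,"dy":0,"dz":-4,"spin":0},{"dx":0,"dy":0,"dz":0,"spin":0.1},{"dx":0,"dy":0,"dz":0,"spin":0.1},{"dx":0,"dy":0,"dz":0,"spin":0}]' --claw 8.7

```text
time: 26.1
ee_pos: [0.4565, 0.0881, 0.3539]
eef_rot: [0.742, 0.67, 0.0, 0.0]
ft_force: [-0.5, 0.9, -0.3]
width: 0.087
grip_force: 0.0
```

```bash
python3 -c "
from h import *
go((.635,-.1133),.057,B[1])"
```

```text
spin -0.0031 dx,dy after spin [-18.28  19.75] now [-18.22  19.8 ] dz 13.29 t 26.1 F [-0.5  0.9 -0.3]
```

Request:
move_arm --steps '[{"dx":-2.28,"dy":2.47,"dz":0,"spin":0},{"dx":-2.28,"dy":2.47,"dz":0,"spin":0},{"dx":-2.28,"dy":2.47,"dz":0,"spin":0},{"dx":-2.28,"dy":2.47,"dz":0,"spin":0},{"dx":-2.28,"dy":2.47,"dz":0,"spin":0},{"dx":-2.28,"dy":2.47,"dz":0,"spin":0},{"dx":-2.28,"dy":2.47,"dz":0,"spin":0},{"dx":-2.28,"dy":2.48,"dz":0,"spin":0},{"dx":0,"dy":0,"dz":2,"spin":0},{"dx":0,"dy":0,"dz":2,"spin":0},{"dx":0,"dy":0,"dz":0,"spin":0},{"dx":0,"dy":0,"dz":0,"spin":0}]'

```text
time: 27.3
ee_pos: [0.635, -0.113, 0.3137]
eef_rot: [0.741, 0.672, -0.0, -0.0]
ft_force: [0.5, -0.1, 1.1]
width: 0.0871
grip_force: 0.0
```

```bash
python3 - <<'E'
from h import *
from bench import imaging
go((.635,-.1133),.057,B[1])
c=imaging.camera("scene"); cv2.imwrite("pics/s6.png",cv2.resize(cv2.cvtColor(c["img"],cv2.COLOR_RGB2BGR)[90:250,170:430],None,fx=3,fy=3,interpolation=cv2.INTER_CUBIC))
E
```

```text
spin 0.0007 dx,dy after spin [-0.03  0.  ] now [-0.03  0.  ] dz 9.27 t 27.3 F [ 0.5 -0.1  1.1]
```

View pics/s6.png

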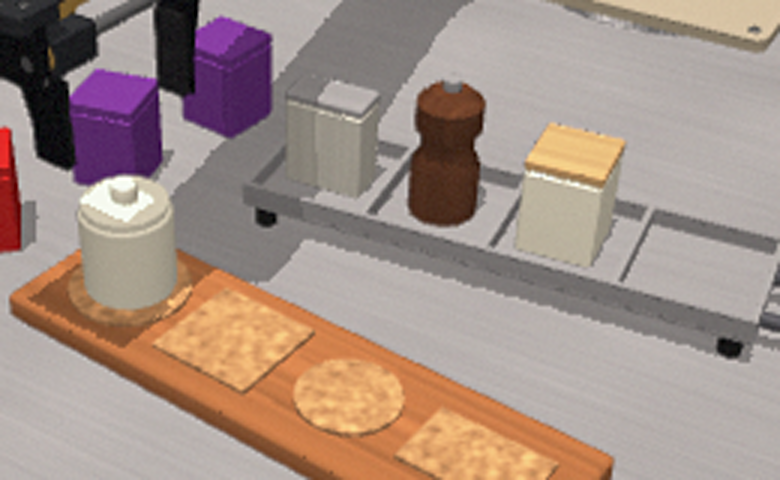

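Tin, mill and salt box stand upright in their places. The jar (128,245) is between the open fingers.

Request:
move_arm --steps '[{"dx":0,"dy":0,"dz":2,"spin":0},{"dx":0,"dy":0,"dz":2,"spin":0},{"dx":0,"dy":0,"dz":2,"spin":0},{"dx":0,"dy":0,"dz":2,"spin":0},{"dx":0,"dy":0,"dz":1.25,"spin":0},{"dx":0,"dy":0,"dz":0,"spin":0},{"dx":0,"dy":0,"dz":0,"spin":0},{"dx":0,"dy":0,"dz":0,"spin":0}]'

```text
time: 28.15
ee_pos: [0.6356, -0.1131, 0.2227]
eef_rot: [0.742, 0.671, 0.001, 0.001]
ft_force: [-0.1, 0.4, -0.2]
width: 0.0871
grip_force: 0.0
```

Request:
move_arm --steps '[{"dx":0,"dy":0,"dz":0,"spin":0},{"dx":0,"dy":0,"dz":0,"spin":0},{"dx":0,"dy":0,"dz":0,"spin":0},{"dx":0,"dy":0,"dz":0,"spin":0},{"dx":0,"dy":0,"dz":0,"spin":0},{"dx":0,"dy":0,"dz":0,"spin":0},{"dx":0,"dy":0,"dz":0,"spin":0},{"dx":0,"dy":0,"dz":0,"spin":0},{"dx":0,"dy":0,"dz":0,"spin":0}]' --claw 4.5 --squeeze 25

```text
time: 29.05
ee_pos: [0.635, -0.1132, 0.2213]
eef_rot: [0.742, 0.671, -0.0, -0.0]
ft_force: [-1.4, -0.5, 1.7]
width: 0.0557
grip_force: 25.0
```

Request:
move_arm --steps '[{"dx":0,"dy":0,"dz":-1,"spin":0},{"dx":0,"dy":0,"dz":-2,"spin":0},{"dx":0,"dy":0,"dz":-3,"spin":0},{"dx":0,"dy":0,"dz":-4,"spin":0},{"dx":0,"dy":0,"dz":-2,"spin":0},{"dx":0,"dy":0,"dz":0,"spin":-0.1},{"dx":0,"dy":0,"dz":0,"spin":-0.1},{"dx":0,"dy":0,"dz":0,"spin":0}]'

```text
time: 29.85
ee_pos: [0.635, -0.1132, 0.3416]
eef_rot: [0.67, 0.742, 0.0, 0.0]
ft_force: [0.7, 0.1, -3.6]
width: 0.0557
grip_force: 25.0
```

```bash
python3 -c "
from h import *
go(pt(K,.12),.056,K[1])"
```

```text
spin 0.0016 dx,dy after spin [ 29.78 -15.75] now [ 29.81 -15.7 ] dz 12.16 t 29.85 F [ 0.7  0.1 -3.6]
```

Request:
move_arm --steps '[{"dx":2.71,"dy":-1.43,"dz":0,"spin":0},{"dx":2.71,"dy":-1.43,"dz":0,"spin":0},{"dx":2.71,"dy":-1.43,"dz":0,"spin":0},{"dx":2.71,"dy":-1.43,"dz":0,"spin":0},{"dx":2.71,"dy":-1.43,"dz":0,"spin":0},{"dx":2.71,"dy":-1.43,"dz":0,"spin":0},{"dx":2.71,"dy":-1.43,"dz":0,"spin":0},{"dx":2.71,"dy":-1.43,"dz":0,"spin":0},{"dx":2.71,"dy":-1.43,"dz":0,"spin":0},{"dx":2.71,"dy":-1.43,"dz":0,"spin":0},{"dx":2.7,"dy":-1.43,"dz":0,"spin":0},{"dx":0,"dy":0,"dz":0,"spin":0}]'

```text
time: 31.05
ee_pos: [0.4463, 0.1716, 0.3417]
eef_rot: [0.67, 0.743, 0.0, 0.0]
ft_force: [-0.6, -0.6, -2.8]
width: 0.0556
grip_force: 25.0
```

Request:
move_arm --steps '[{"dx":0,"dy":0,"dz":2,"spin":0},{"dx":0,"dy":0,"dz":2,"spin":0},{"dx":0,"dy":0,"dz":2,"spin":0},{"dx":0,"dy":0,"dz":2,"spin":0},{"dx":0,"dy":0,"dz":0,"spin":0},{"dx":0,"dy":0,"dz":0,"spin":0},{"dx":0,"dy":0,"dz":0,"spin":0}]'

```text
time: 31.75
ee_pos: [0.4492, 0.1678, 0.2624]
eef_rot: [0.671, 0.741, 0.001, 0.0]
ft_force: [-0.8, -0.1, -2.9]
width: 0.0555
grip_force: 25.0
```

```bash
python3 -c "
from h import *
go(pt(K,.12),.0563,K[1])"
```

```text
spin -0.0009 dx,dy after spin [-0.04 -0.07] now [-0.04 -0.07] dz 4.21 t 31.75 F [-0.8 -0.1 -2.9]
```

Request:
move_arm --steps '[{"dx":0,"dy":0,"dz":1.5,"spin":0},{"dx":0,"dy":0,"dz":1.5,"spin":0},{"dx":0,"dy":0,"dz":0.7,"spin":0},{"dx":0,"dy":0,"dz":0.2,"spin":0},{"dx":0,"dy":0,"dz":0.1,"spin":0},{"dx":0,"dy":0,"dz":0.1,"spin":0},{"dx":0,"dy":0,"dz":0,"spin":0},{"dx":0,"dy":0,"dz":0,"spin":0},{"dx":0,"dy":0,"dz":0,"spin":0}]'

```text
time: 32.65
ee_pos: [0.4489, 0.1676, 0.2204]
eef_rot: [0.671, 0.742, 0.0, 0.0]
ft_force: [0.1, -0.6, -3.2]
width: 0.0559
grip_force: 25.0
```

Request:
move_arm --steps '[{"dx":0,"dy":0,"dz":0.05,"spin":0},{"dx":0,"dy":0,"dz":0,"spin":0},{"dx":0,"dy":0,"dz":0,"spin":0}]'

```text
time: 32.95
ee_pos: [0.4489, 0.1677, 0.2202]
eef_rot: [0.671, 0.742, -0.0, 0.0]
ft_force: [-2.1, -2.6, 5.9]
width: 0.0553
grip_force: 25.0
```

Request:
move_arm --steps '[{"dx":0,"dy":0,"dz":0,"spin":0},{"dx":0,"dy":0,"dz":0,"spin":0},{"dx":0,"dy":0,"dz":0,"spin":0},{"dx":0,"dy":0,"dz":0,"spin":0},{"dx":0,"dy":0,"dz":0,"spin":0},{"dx":0,"dy":0,"dz":-2,"spin":0},{"dx":0,"dy":0,"dz":-4,"spin":0},{"dx":0,"dy":0,"dz":-4,"spin":0},{"dx":0,"dy":0,"dz":-4,"spin":0},{"dx":0,"dy":0,"dz":-4,"spin":0},{"dx":0,"dy":0,"dz":0,"spin":0}]' --claw 8.7

```text
time: 34.05
ee_pos: [0.4496, 0.1688, 0.4043]
eef_rot: [0.671, 0.742, 0.003, 0.002]
ft_force: [1.1, 0.1, -0.6]
width: 0.0872
grip_force: 0.0
```

Request:
move_arm --steps '[{"dx":-4,"dy":0,"dz":0,"spin":0},{"dx":-4,"dy":0,"dz":0,"spin":0},{"dx":-4,"dy":0,"dz":0,"spin":0},{"dx":-4,"dy":0,"dz":0,"spin":0},{"dx":-4,"dy":0,"dz":0,"spin":0},{"dx":-4,"dy":0,"dz":0,"spin":0},{"dx":-4,"dy":0,"dz":0,"spin":0},{"dx":-4,"dy":0,"dz":0,"spin":0},{"dx":-4,"dy":0,"dz":0,"spin":0},{"dx":-4,"dy":0,"dz":0,"spin":0},{"dx":-4,"dy":0,"dz":0,"spin":0},{"dx":-4,"dy":0,"dz":0,"spin":0}]'

```text
time: 35.25
ee_pos: [0.4966, -0.3116, 0.3989]
eef_rot: [0.671, 0.742, -0.0, -0.0]
ft_force: [0.5, -0.0, -0.1]
width: 0.0875
grip_force: 0.0
```

Request:
move_arm --steps '[{"dx":-4,"dy":-2,"dz":0,"spin":0},{"dx":-4,"dy":-2,"dz":0,"spin":0},{"dx":-4,"dy":-2,"dz":0,"spin":0},{"dx":-4,"dy":-2,"dz":0,"spin":0},{"dx":-4,"dy":-2,"dz":0,"spin":0},{"dx":-4,"dy":-2,"dz":0,"spin":0},{"dx":0,"dy":0,"dz":0,"spin":0}]'

```text
time: 35.95
ee_pos: [0.3963, -0.567, 0.3972]
eef_rot: [0.674, 0.738, -0.001, -0.001]
ft_force: [-0.4, 0.3, -0.7]
width: 0.0869
grip_force: 0.0
```

```bash
python3 - <<'E'
from h import *
from bench import imaging
import pickle
c=imaging.camera("top"); d={"top":c,"scene":imaging.camera("scene")}; pickle.dump(d,open("cam1.pkl","wb"))
cv2.imwrite("pics/t7.png",cv2.resize(cv2.cvtColor(c["img"],cv2.COLOR_RGB2BGR)[210:320,95:325],None,fx=3.4,fy=3.4,interpolation=cv2.INTER_CUBIC))
cv2.imwrite("pics/s7.png",cv2.resize(cv2.cvtColor(d["scene"]["img"],cv2.COLOR_RGB2BGR)[80:230,230:480],None,fx=3.1,fy=3.1,interpolation=cv2.INTER_CUBIC))
E
```

```text
(no output)
```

View pics/t7.png

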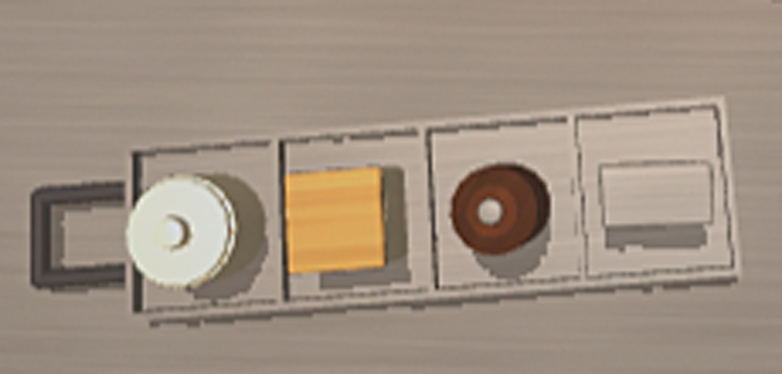

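View pics/s7.png

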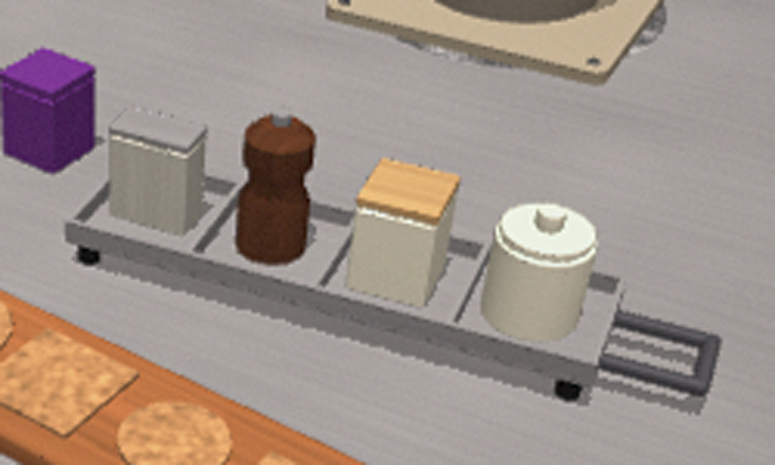

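All four stand upright in the right order (jar by the handle, then box, mill, tin). Checking centring numerically.

```bash
python3 - <<'E'
from h import *
import pickle
d=pickle.load(open("cam1.pkl","rb"));T=d["top"];S=d["scene"]
t=lambda P:np.array(P)/3.4+(95,210)-.35
s=lambda P:np.array(P)/3.1+(230,80)-.35
R=rect(ray(T,t([(131,151),(724,97),(741,278),(134,312)]),.032));print(R)
def loc(p):
    d=p-R[0];a=R[2];return np.round(np.array([d@[np.cos(a),np.sin(a)],d@[-np.sin(a),np.cos(a)]])*1e3,1)
print("dividers",[loc(ray(T,t(q),.032).mean(0)) for q in([(279,140),(284,302)],[(427,129),(436,290)],[(575,117),(583,278)])])
for n,q in dict(tin=[(600,165),(711,161),(713,223),(604,228)],box=[(287,171),(380,167),(384,268),(289,272)]).items():
    r=rect(ray(T,t(q),.086));print(n,r,loc(r[0]))
q=rect(ray(S,s([(135,106),(208,127),(190,152),(109,131)]),.086));print("tin s",q,loc(q[0]))
q=rect(ray(S,s([(383,159),(460,179),(441,220),(357,197)]),.086));print("box s",q,loc(q[0]))
for n,u,v,z in(("jar",(174,232),(551,214),.091),("mill",(490,210),(282,114),.113)):
    print(n,loc(ray(T,t([u]),z)[0]),loc(ray(S,s([v]),z)[0]))
E
```

```text
(array([0.4625, 0.0495]), array([0.0931, 0.3203]), 0.0898)
dividers [array([-0.8, 79.1]), array([-0.4, -1.2]), array([  0.3, -79.5])]
tin (array([ 0.4733, -0.0696]), array([0.0298, 0.0537]), 0.054) [ 1.000e-01 -1.196e+02]
box (array([0.4584, 0.0866]), array([0.0463, 0.0489]), -1.4895) [-0.8 37.3]
tin s (array([ 0.4756, -0.0659]), array([0.0351, 0.0541]), 0.0728) [   2.7 -116.1]
box s (array([0.4609, 0.0892]), array([0.0466, 0.0505]), 0.0512) [ 2.  39.7]
jar [ -1.2 115. ] [  1.3 117.6]
mill [ -0.8 -41.7] [ -0.1 -41.5]
```

```bash
python3 -c "
from bench import job
print(job.close_job())"
```

```text
the job is handed in; nothing more can be done
None
```

All four seasonings stand upright in the rack in reverse order (from the rack's handle: jar, salt box, mill, tin), each within about 5 mm of the middle of its place by the final camera check; the job was handed in after about 36 s of robot time, with the gripper clear.

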